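# Turn a sample jar's code label to the reader

## Robot

A 6-joint arm with a two-finger parallel gripper is mounted at the origin on the work surface. World frame = base frame: x ahead of the robot, y to its left, z up, the work surface at z = 0. Lengths are in m, angles in rad, forces in N, time in s.
With the tool pointing down it reaches from about 0.35 to 0.975 m from the base axis. Payload 4.9 kg.
Tool frame: the origin (TCP) lies at the very end of the fingers, on their centre line; the grasp point (between the pads) lies 19 mm behind it (robot.pinch_z is the distance from the TCP to the grasp point, in m); x points along the fingers, y is the direction in which the jaws open and shut, and the axes are right-handed (so a half turn about x gives the same grasp; the last joint's range is limited). The gripper opens to 85 mm and grips with 20 to 120 N. Pads are 22 mm wide; open, the fingers measure 114 mm over their backs; the gripper's body (76 mm by 85 mm) begins 54 mm behind the grasp point. The pads swing forward as they close: fully open they stand 13 mm farther back than shut.
Start: joints at [-1.33, 0.053, 1.613, -0, 1.476, -0.119], TCP at [0.22, -0.585, 0.231] pointing down, gripper open.
Joint ranges: [-3.01, 3.01], [-1.01, 2.22], [0.06, 2.58], [-1.02, 4.17], [0.09, 2.62], [-3.14, 3.14]. Speed limits (rad/s): [2.57, 2.57, 3.14, 3.14, 3.14, 3.14].

## Interface

Orientations are given as a unit quaternion [w, x, y, z].
In Python, from plant import robot gives the robot as it stands.
- The arm moves only by the tool move_arm, never from a script. Its argument "series" is a list of rows, each an object of numbers: "x", "y", "z": the shift along the tool's x, y, z in m; "roll": the turn about the tool's x in degrees. In form: [{"x": .., "y": .., "z": .., "roll": ..}, ...]. A call has 1 to 5 rows; each row is the pose to reach, as a shift and turn from the pose commanded when the call began, along the tool's axes at that moment; what a row does not reach only later rows make up. A row lasts 1/8 s, in which the tool goes at most 62.5 mm and 10.7 degrees, less where a joint would pass 70% of its speed; a pose out of reach is approached as far as the arm can. A call with a gripper value outside its range is refused whole. "claw" is the closure, from -1 (fully open) to 1 (shut), so that 0 is half open, set as the call begins (left out, the last holds). The fingers move at their own pace and stop on an object; "grip_force" is the grip in N (left out, the last holds). Time passes only in rows, so rows that repeat a pose let the fingers close. It gives the time, the measured TCP pose, the force and the opening at its end, in the units of the state.
- robot.sense(): the state, without advancing time (a new reading comes with each control period).
- robot.capture(name): name is "scene" or "top" or "wrist"; returns (picture, depth): 420x560x3 uint8, red, green, blue; 420x560 float32, m along the optical axis (not along the pixel's ray), 0 where there is no reading.
- robot.camera_info(name): a dict with "K" (3x3 intrinsics, pixels), "R" (3x3) and "t" (3): a world point X has camera coordinates R X + t; the wrist camera has in their place "hand_eye" (4x4, takes a point from camera to tool coordinates, whose origin is the TCP and whose axes are the tool frame's). Camera axes: x right, y down, z forward; pixel columns grow to the right and rows downward; lengths in m; the calibration is good to about 2 mm. The wrist camera is an equidistant fisheye: a pixel r from the principal point sees the ray r / f radians off the axis. A picture is of the moment at which its call begins: read the wrist's pose just before it. camera_info takes no time and is no camera call.
- robot.finish_job(): hands the job in, once; it reports no verdict.
Trained networks look in the newest picture that a camera, given by its name, has taken for a name from the list of things; names that differ only in an ending like _2 or _b are one class to them, and where a whole thing is asked for, a point or a joint stands for the part that bears it (a point fixed in the world has none). Each returns a list of dicts, best first, with "score" (0 to 1); they miss things now and then, are a little off and sometimes report something else, mostly with a low value. They report only what shows in the picture. A call takes as long as a camera call. They do not tell look-alikes from the thing itself.
- robot.recognise(label, camera): "centre" ([x, y, z] in m, in the coordinates of the camera as it stood for that picture, good to about 4 mm: the middle of the surface that is visible of it).
- robot.mark_of(label, camera): "centre" ([x, y, z] in m, in the coordinates of the camera as it stood for that picture, good to about 4 mm: a listed point, or the origin of a listed thing).
The state is a dict: "time_s": time; "qpos": joint angles; "joint_vel": joint speeds; "tau": joint torques, N m; "tcp_pos": TCP position; "orientation": TCP orientation; "contact_force": force on the tool from outside, world axes, zero at the start; "torque": the same for the moment, N m; "finger_gap": opening from 0.0 (shut) to 1.0 (fully open).
Only numpy, scipy, OpenCV 4.12 (cv2) and the standard library are available. Lean on these libraries where they do the work, as an engineer would, in place of code of your own. Each camera call takes 0.05 s, during which the arm holds its last target. There are 200 camera calls.

## Task

Push the sample jar that stands on the reader's plate gently back until it is fully home against both guide rollers, then, with a fingertip on its edge, roll it round on the rollers until its label squarely faces the reader's window, and only then press the read key fully down and let it go. Never press the glass jar hard, tip it or lift it; leave it home, and do not disturb the other things on the bench.

Things in the scene. Friction and masses are not known exactly. Their poses are not given: they have to be found in the camera images.
- station: Fixed jar reading station. Origin: on the home axis (where the jar's axis stands when home), at table level. +x from the open front of the nest (robot side) back to the rollers, +y to the reader, z up. Aluminium plate 8 mm thick, its top at z 8 mm, x -115 to 85, y -85 to 85 mm under the jar. Low side guides along x at y +-64 mm, x -110 to -5 mm, 22 mm above the table.
- roller_mid (a point): Midway between the axes of the two upright guide rollers, 47 mm above the table; station axes. The axes stand 46 mm to either side along y, 39 mm behind the home axis. Idle rollers with slight drag; rubber tyres of 12 mm radius 26 and 68 mm above the table. Pressed on both, the jar sits centred at home and can be rolled in place. Bracket behind them, 88 mm high.
- window (a point): Centre of the reader's window, 48 mm above the table, 107 mm from the home axis along the station's +y; station axes; the window looks along -y at the jar. The reader is a dark box, station x -35 to 35, y 110 to 182 mm, its top 84 mm above the table, bearing the read key.
- jar: Jar to turn: loose, upright on the plate, 28 to 45 mm in front of home, up to 10 mm aside, label well away from the window. Amber glass, black lid, straight side, 96 mm wide (not graspable), 76 mm high, 0.45 to 0.78 kg. Origin: centre of underside; +x points out through the label's middle. Sliding it takes 1.5 to 4 N; a fingertip pressed under about 5 N slips when rolling; never press over 16 N.
- jar_label (a point): Middle of the jar's printed label, on the wall 48 mm from the jar's axis, 28 mm above its underside. White paper, 36 mm high, round 72 degrees of the wall. A white seal strip 18 mm wide runs from near the middle of the black lid over the edge down to the label's middle, so its direction shows from above.
- read_key_top (a point): Centre of the top face of the read key, a grey round push button of 28 mm diameter in a black housing on top of the reader, 106 mm above the table, at station x = 0, y = 146 mm. Pressed straight down.
- read_key (a joint): Travel of the read key: 0 released, 0.006 m fully down; a spring (about 1.5 N at the start, 5 N fully down) brings it back.
- jar2: Bystander: a second jar of the same kind, standing on the table to the right of the station's plate. Origin: centre of its underside.
- valve: Bystander: brass valve fitting, 68 mm over its two side ports, 50 mm high, on the table before the reader. Origin: centre of its underside.
- spare_lid: Bystander: black jar lid, 95 mm wide, 20 mm high, flat on the table behind the station. Origin: centre of its underside.
- rack: Bystander: maroon tube rack, 100 x 170 x 65 mm, near the robot on its right. Origin: centre of its underside.
- vial: Bystander: capped clear vial, 32 mm wide, 93 mm high, back left. Origin: centre of its underside.
- mouse: Bystander: black computer mouse, 105 x 60 x 32 mm, on the left. Origin: centre of its underside.
- pen: Bystander: black pen, 140 mm long, 10 mm thick, near the robot. Origin: centre of its underside.
- driver: Bystander: screwdriver lying on the right. Origin: on its underside.
Things that resemble listed ones, but are neither listed nor needed, are in the scene too. What is shaped like the jar but yellow is not meant.

How it is judged:
On the way, in this order (a step that is already met when the one before it is completed fails the run):
1. the jar stands home against both rollers (within 2 mm) (horizontal distance between jar and station below 0.002 m), for 0.2 s.
2. the jar, still home, has its label facing the window within 0.15 rad (horizontal distance between jar and station below 0.002 m and angle between the x axis of jar and the y axis of station, either way round below 0.15 rad and y of jar_label in the frame of station above 0.03 m), for 0.3 s.
3. the read key is pressed down (over 4.5 mm) while the label faces the window (all of step 2 and value of joint read_key above 0.0045 m), for 0.1 s.
At the end, for the whole second after the job is handed in: The jar stands upright and still on the plate, its axis within 2 mm of the home axis, its label facing the reader's window within 0.15 rad, and the read key is back up (all of step 2 and angle between jar's own z axis and vertical below 0.05 rad and height (world z) of jar below 0.011 m and linear speed of jar below 0.01 m/s and angular speed of jar below 0.1 rad/s and value of joint read_key below 0.0015 m); the robot touches nothing.
It fails at once if the jar is pressed with more than 16 N (contact force between any of the fingers, the arm and jar above 16 N).
It fails at once if the jar is tipped (over 0.15 rad) or lifted (over 8 mm) (angle between jar's own z axis and vertical above 0.15 rad or height (world z) of jar above 0.016 m).
It fails at once if a bystander is moved more than 15 mm (distance of any of jar2, valve, spare_lid, rack, vial, mouse, pen, driver from where it was at the start of the episode above 0.015 m).
It also fails if it takes over 72 s, if anything falls off the work surface, if the arm or the gripper's body presses on something with over 40 N, if the wrist force passes 120 N, or if a joint passes its speed limit or range.

## Working session

There is one attempt and no reset: what is moved stays moved. The work goes in short steps, Python scripts to look and compute and a tool call to move; the robot and the scene stay as the last step left them, time stands still between calls to the robot, and variables do not carry over. Pictures are saved under pics/ and viewed, about 8 in all and at most 12, crops included, and the job is handed in when it is done.

Besides the shell and the picture viewer there is one more tool, called after "Call:" by a JSON object that holds its "op" and its "data". move_arm: Moves the arm, as the interface text tells. Its arguments: {"type":"object","properties":{"series":{"type":"array","items":{"type":"object","properties":{"x":{"type":"number"},"y":{"type":"number"},"z":{"type":"number"},"roll":{"type":"number"}}}},"claw":{"type":"number"},"grip_force":{"type":"number"}},"required":["series"]}

```bash
mkdir -p pics; ls; cat > h.py <<'E'
import numpy as np, cv2
from plant import robot
from scipy.spatial.transform import Rotation as Ro
def w(cam,p):
    i=robot.camera_info(cam); return np.array(i["R"]).T@(np.array(p)-np.array(i["t"]).ravel())
def save(n,im): cv2.imwrite("pics/"+n+".png",im[:,:,::-1])
def st():
    s=robot.sense(); q=s["orientation"]; R=Ro.from_quat([q[1],q[2],q[3],q[0]]).as_matrix()
    return s,R
E
python3 - <<'E'
from h import *
s,R=st(); print(s["time_s"],s["tcp_pos"],R.round(3).tolist(),s["finger_gap"])
for c in ("top","scene"):
    im,d=robot.capture(c); save(c+"0",im); np.save(c+"d.npy",d); 
    for l in ["station","roller_mid","window","jar","jar_label","read_key_top","jar2","valve","rack","vial"]:
        for r in robot.mark_of(l,c)[:3]: print(c,l,round(r["score"],2),w(c,r["centre"]).round(4))
print(robot.sense()["time_s"])
E
```

```text
pics
0.0 [ 0.21992477 -0.58436458  0.23006397] [[-0.0, 0.352, -0.936], [0.002, -0.936, -0.352], [-1.0, -0.002, -0.0]] 0.9984665588091391
top station 0.93 [ 0.6056 -0.0591 -0.0021]
top station 0.55 [ 0.7522 -0.0374  0.0013]
top roller_mid 0.89 [ 0.6427 -0.052   0.049 ]
top window 0.72 [0.5926 0.0486 0.0486]
top jar 0.93 [ 7.491e-01  1.059e-01 -5.000e-04]
top jar 0.88 [ 0.6249 -0.2439  0.0011]
top jar 0.6 [ 0.5696 -0.063   0.0088]
top jar_label 0.92 [ 0.3951 -0.0233  0.0303]
top jar_label 0.78 [ 0.5274 -0.0748  0.0399]
top jar_label 0.6 [ 0.6749  0.3485 -0.0032]
top read_key_top 0.62 [ 0.3062 -0.4253  0.0019]
top read_key_top 0.42 [0.59  0.088 0.109]
top jar2 0.93 [ 7.491e-01  1.059e-01 -5.000e-04]
top jar2 0.88 [ 0.6249 -0.2439  0.0011]
top jar2 0.6 [ 0.5696 -0.063   0.0088]
top valve 0.65 [0.4191 0.0557 0.0006]
top valve 0.38 [0.3681 0.3997 0.0005]
top rack 0.96 [ 0.3044 -0.4278 -0.0031]
top rack 0.7 [0.674  0.3489 0.0009]
top vial 0.64 [ 0.6752  0.3475 -0.0019]
top vial 0.4 [ 0.3034 -0.4291  0.002 ]
scene station 0.81 [ 0.6114 -0.057   0.0016]
scene station 0.5 [ 0.3759  0.394  -0.004 ]
scene roller_mid 0.81 [ 0.6508 -0.0575  0.0445]
scene jar 0.96 [ 0.5769 -0.064   0.0122]
scene jar 0.92 [ 0.6033  0.2146 -0.0023]
scene jar 0.83 [ 0.7504  0.1073 -0.0008]
scene jar_label 0.93 [ 0.5346 -0.0806  0.0353]
scene jar_label 0.85 [ 0.3959 -0.0247  0.028 ]
scene jar_label 0.85 [0.5617 0.1988 0.0304]
scene read_key_top 0.6 [0.5931 0.0799 0.1049]
scene jar2 0.96 [ 0.5769 -0.064   0.0122]
scene jar2 0.92 [ 0.6033  0.2146 -0.0023]
scene jar2 0.83 [ 0.7504  0.1073 -0.0008]
scene valve 0.82 [0.4222 0.0569 0.0027]
scene rack 0.88 [ 0.3143 -0.4344  0.0009]
scene vial 0.74 [ 6.778e-01  3.459e-01 -3.000e-04]
1.1
```

View pics/top0.png

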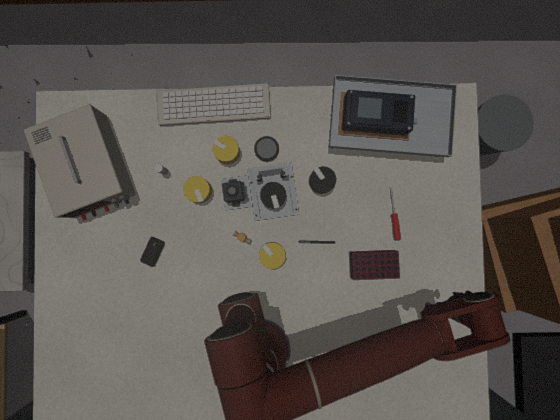

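View pics/scene0.png

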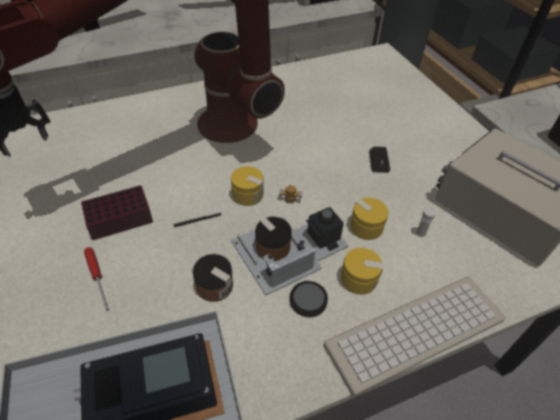

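The top view shows the station at about (273,193) and the reader at (235,190). The seal strip points toward the robot. Next I'll go above the station's front with the fingers shut.

Call:
{"op": "move_arm", "data": {"series": [{"x":-0.01,"y":-0.038,"z":-0.044},{"x":-0.02,"y":-0.076,"z":-0.088},{"x":-0.03,"y":-0.114,"z":-0.132},{"x":-0.04,"y":-0.152,"z":-0.176},{"x":-0.05,"y":-0.19,"z":-0.22}], "claw": 1, "grip_force": 20}}

```text
schema error: expected keys x, y, z, roll
```

Call:
{"op": "move_arm", "data": {"series": [{"y":-0.038,"z":-0.044,"roll":3},{"y":-0.076,"z":-0.088,"roll":6},{"y":-0.114,"z":-0.132,"roll":9},{"y":-0.152,"z":-0.176,"roll":12},{"y":-0.19,"z":-0.22,"roll":14.3}]}}

```text
schema error: expected keys x, y, z, roll
```

```bash
python3 - <<'E'
from h import *
s,R=st(); p=np.array(s["tcp_pos"]); print(s["time_s"],p.round(4),R.round(3).tolist(),s["contact_force"])
T=np.array(robot.camera_info("wrist")["hand_eye"]); print(T.round(3)); print(robot.camera_info("wrist")["K"])
im,d=robot.capture("wrist"); save("w1",im); np.save("w1d.npy",d)
np.savez("w1.npz",R=R,p=p)
for l in ["station","roller_mid","window","jar","jar_label","read_key_top","jar2"]:
    for r in robot.mark_of(l,"wrist")[:3]:
        c=T[:3,:3]@np.array(r["centre"])+T[:3,3]; print(l,round(r["score"],2),(R@c+p).round(4))
E
```

```text
1.1 [ 0.22   -0.585   0.2313] [[-0.0, 0.352, -0.936], [0.0, -0.936, -0.352], [-1.0, -0.0, 0.0]] [-0.54807498 -0.45634414  0.02219388]
[[-0.001 -0.316  0.949 -0.141]
 [ 1.    -0.001  0.001 -0.001]
 [ 0.001  0.949  0.316 -0.081]
 [ 0.     0.     0.     1.   ]]
[[325.1922621    0.         274.62092533]
 [  0.         325.1922621  209.66995511]
 [  0.           0.           1.        ]]
```

View pics/w1.png

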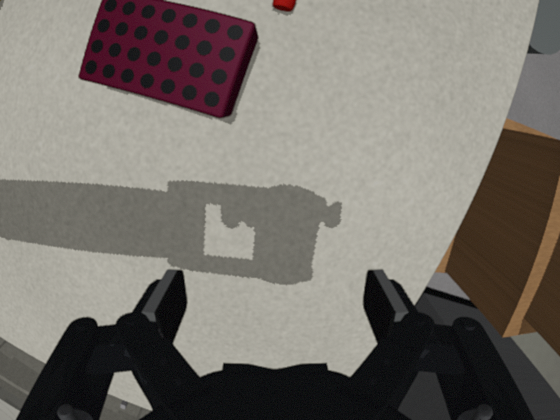

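Call:
{"op": "move_arm", "data": {"series": [{"x":-0.01,"y":-0.038,"z":-0.044,"roll":0},{"x":-0.02,"y":-0.076,"z":-0.088,"roll":0},{"x":-0.03,"y":-0.114,"z":-0.132,"roll":0},{"x":-0.04,"y":-0.152,"z":-0.176,"roll":0},{"x":-0.05,"y":-0.19,"z":-0.22,"roll":0}], "claw": 1, "grip_force": 20}}

```text
time_s: 2.12
tcp_pos: [0.3597, -0.328, 0.2819]
orientation: [0.127, 0.696, 0.126, -0.696]
contact_force: [1.2, 0.0, 0.3]
finger_gap: 0.003
```

Call:
{"op": "move_arm", "data": {"series": [{"x":0,"y":-0.038,"z":-0.044,"roll":3},{"x":0,"y":-0.076,"z":-0.088,"roll":6},{"x":0,"y":-0.114,"z":-0.132,"roll":9},{"x":0,"y":-0.152,"z":-0.176,"roll":12},{"x":0,"y":-0.19,"z":-0.22,"roll":14.3}]}}

```text
time_s: 2.75
tcp_pos: [0.4988, -0.0726, 0.2817]
orientation: [0.039, 0.706, 0.038, -0.706]
contact_force: [0.4, -0.0, 0.1]
finger_gap: 0.001
```

```bash
cat > look.py <<'E'
import sys
from h import *
n=sys.argv[1]
s,R=st(); p=np.array(s["tcp_pos"]); print(s["time_s"],p.round(4),R.round(3).tolist(),np.round(s["contact_force"],2),s["finger_gap"])
T=np.array(robot.camera_info("wrist")["hand_eye"])
im,d=robot.capture("wrist"); save(n,im); np.savez(n+".npz",R=R,p=p,d=d,im=im)
for l in ["station","roller_mid","window","jar","jar_label","read_key_top"]:
    for r in robot.mark_of(l,"wrist")[:3]:
        c=T[:3,:3]@np.array(r["centre"])+T[:3,3]; print(l,round(r["score"],2),(R@c+p).round(4))
E
python3 look.py w2
```

```text
2.75 [ 0.4988 -0.0726  0.2817] [[0.001, 0.109, -0.994], [-0.0, -0.994, -0.109], [-1.0, 0.001, -0.001]] [ 0.36 -0.04  0.14] 0.00149122575511729
roller_mid 0.91 [ 0.6502 -0.0573  0.0465]
window 0.66 [0.5913 0.0465 0.0501]
jar 0.85 [ 0.6262 -0.2416  0.0009]
jar 0.82 [ 0.6005  0.2192 -0.0007]
jar 0.65 [ 0.5738 -0.0605  0.0077]
jar_label 0.84 [0.5563 0.201  0.0272]
jar_label 0.57 [ 0.3939 -0.0253  0.0321]
read_key_top 0.78 [0.5905 0.0873 0.1039]
read_key_top 0.52 [ 0.3995 -0.2219 -0.0016]
read_key_top 0.18 [ 3.155e-01 -4.280e-01 -3.000e-04]
```

View pics/w2.png

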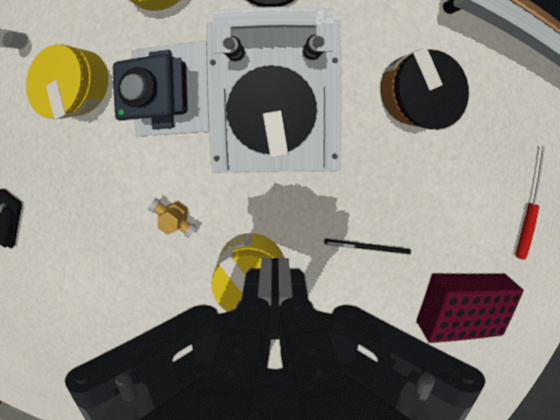

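The picture shows the jar lid at (272,109) with its strip toward (275,133). The rollers are at (234,47) and (315,46), and the key is at (137,88). I'll measure these with the depth data.

```bash
cat > meas.py <<'E'
from h import *
def cloud(n):
    z=np.load(n+".npz"); i=robot.camera_info("wrist"); K=np.array(i["K"]); T=np.array(i["hand_eye"])
    v,u=np.mgrid[0:420,0:560]; a=np.stack([(u-K[0,2])/K[0,0],(v-K[1,2])/K[1,1]],-1)
    th=np.linalg.norm(a,axis=-1)+1e-9
    ray=np.concatenate([a/th[...,None]*np.tan(th)[...,None],np.ones((420,560,1))],-1)
    P=ray*z["d"][...,None]; P=P@T[:3,:3].T+T[:3,3]; P=P@z["R"].T+z["p"]
    P[z["d"]==0]=np.nan
    return P,z["im"].astype(int)
def circ(X):
    A=np.c_[X[:,:2],np.ones(len(X))]; s=np.linalg.lstsq(A,(X[:,:2]**2).sum(1),rcond=None)[0]
    c=s[:2]/2; return c,np.sqrt(s[2]+c@c)
def lid(P,im,guess,z0=.084):
    m=(abs(P[...,2]-z0)<.006)&(np.hypot(P[...,0]-guess[0],P[...,1]-guess[1])<.056)
    mm=m.astype(np.uint8); mm=cv2.morphologyEx(mm,cv2.MORPH_OPEN,np.ones((5,5)))
    c,_=cv2.findContours(mm,cv2.RETR_EXTERNAL,cv2.CHAIN_APPROX_NONE); c=max(c,key=len)[:,0]
    X=P[c[:,1],c[:,0]]; X=X[~np.isnan(X[:,0])]; cc,r=circ(X); 
    # strip
    w_=m&(im.min(-1)>120); S=P[w_][:,:2]; (q,sz,an)=cv2.minAreaRect(S.astype(np.float32)*1000)
    mu=S.mean(0); ev=np.linalg.eigh(np.cov((S-mu).T))[1][:,1]; ev*=np.sign(ev@(mu-cc))
    return cc,r,np.nanmedian(P[m][:,2]),mu,np.degrees(np.arctan2(*(mu-cc)[::-1])),np.degrees(np.arctan2(ev[1],ev[0])),len(S)
E
python3 - <<'E'
from meas import *
P,im=cloud("w2")
print(lid(P,im,(.572,-.062)))
def blob(u0,u1,v0,v1,zl,zh):
    Q=P[v0:v1,u0:u1].reshape(-1,3); Q=Q[(Q[:,2]>zl)&(Q[:,2]<zh)]; return Q.mean(0).round(4),np.median(Q,0).round(4),len(Q),(Q.min(0)+Q.max(0))[:2]/2
for u,v in [(234,42),(234,50),(315,42),(315,50),(137,88),(216,165),(336,165),(275,25)]: print(u,v,P[v,u].round(4))
print("key",blob(110,170,60,115,.100,.115))
print("rl",blob(220,250,30,66,.076,.1)); print("rr",blob(300,330,30,66,.076,.1))
# plate edges: front edge & sides
Q=P[10:185,200:350].reshape(-1,3); c=im[10:185,200:350].reshape(-1,3); m=(Q[:,2]>.004)&(Q[:,2]<.013); 
print(cv2.minAreaRect((Q[m][:,:2]*1000).astype(np.float32)))
E
```

```text
(array([ 0.57438088, -0.06037599]), np.float64(0.04691805221459345), np.float64(0.08275854470059518), array([ 0.55249802, -0.06592908]), np.float64(-165.76093128699614), np.float64(-165.32665572872637), 884)
234 42 [ 0.6439 -0.0136  0.076 ]
234 50 [ 0.6353 -0.0143  0.0742]
315 42 [ 0.6509 -0.0968  0.0858]
315 50 [ 0.6445 -0.0989  0.0744]
137 88 [0.5886 0.0782 0.1048]
216 165 [0.495  0.0048 0.0065]
336 165 [ 0.5122 -0.1517  0.0073]
275 25 [ 0.6653 -0.0543  0.0808]
key (array([0.5901, 0.084 , 0.1042]), array([0.5898, 0.0838, 0.1043]), 500, array([0.59029502, 0.0848738 ]))
rl (array([ 0.6425, -0.0071,  0.0836]), array([ 0.6417, -0.0069,  0.0838]), 319, array([ 0.64319022, -0.00794164]))
rr (array([ 0.6539, -0.1029,  0.0838]), array([ 0.6531, -0.103 ,  0.0841]), 359, array([ 0.65502687, -0.10206269]))
((592.8363037109375, -55.80029296875), (200.17764282226562, 182.20977783203125), 6.858521461486816)
```

Home is about (0.6085, -0.0597) with yaw 6.9°. The jar stands 34 mm in front and 3 mm left, and its label is at -165.5°, so it needs about 97.6° clockwise. I'll lower the fingers in front of the jar and push.

Call:
{"op": "move_arm", "data": {"series": [{"x":0.05,"y":0,"z":0,"roll":0},{"x":0.1,"y":0,"z":0,"roll":0},{"x":0.15,"y":-0.001,"z":0,"roll":0},{"x":0.2,"y":-0.002,"z":0,"roll":0},{"x":0.246,"y":-0.002,"z":0,"roll":0}]}}

```text
time_s: 3.72
tcp_pos: [0.4972, -0.0738, 0.0338]
orientation: [0.038, 0.706, 0.038, -0.706]
contact_force: [-0.2, -1.3, -0.5]
finger_gap: -0.003
```

Call:
{"op": "move_arm", "data": {"series": [{"x":0,"y":0,"z":-0.003,"roll":0},{"x":0,"y":0,"z":-0.006,"roll":0},{"x":0,"y":0,"z":-0.009,"roll":0},{"x":0,"y":0,"z":-0.012,"roll":0},{"x":0,"y":0,"z":-0.015,"roll":0}]}}

```text
time_s: 4.35
tcp_pos: [0.5137, -0.0708, 0.0363]
orientation: [0.039, 0.707, 0.039, -0.705]
contact_force: [0.5, 0.4, 0.4]
finger_gap: 0.001
```

Call:
{"op": "move_arm", "data": {"series": [{"x":0,"y":0,"z":-0.002,"roll":0},{"x":0,"y":0,"z":-0.004,"roll":0},{"x":0,"y":0,"z":-0.006,"roll":0},{"x":0,"y":0,"z":-0.008,"roll":0},{"x":0,"y":0,"z":-0.01,"roll":0}]}}

```text
time_s: 4.97
tcp_pos: [0.5225, -0.0695, 0.035]
orientation: [-0.039, -0.706, -0.039, 0.706]
contact_force: [-2.7, 0.1, -0.2]
finger_gap: 0.003
```

Call:
{"op": "move_arm", "data": {"series": [{"x":0,"y":0,"z":-0.002,"roll":0},{"x":0,"y":0,"z":-0.004,"roll":0},{"x":0,"y":0,"z":-0.006,"roll":0},{"x":0,"y":0,"z":-0.008,"roll":0},{"x":0,"y":0,"z":-0.01,"roll":0}]}}

```text
time_s: 5.6
tcp_pos: [0.5328, -0.0685, 0.0353]
orientation: [0.039, 0.706, 0.039, -0.706]
contact_force: [-2.5, 0.9, -0.5]
finger_gap: -0.0
```

Call:
{"op": "move_arm", "data": {"series": [{"x":0,"y":0,"z":-0.002,"roll":0},{"x":0,"y":0,"z":-0.004,"roll":0},{"x":0,"y":0,"z":-0.006,"roll":0},{"x":0,"y":0,"z":-0.008,"roll":0},{"x":0,"y":0,"z":-0.01,"roll":0}]}}

```text
time_s: 6.22
tcp_pos: [0.5427, -0.0674, 0.0353]
orientation: [-0.039, -0.706, -0.039, 0.706]
contact_force: [-2.7, -0.1, -0.7]
finger_gap: -0.0
```

Call:
{"op": "move_arm", "data": {"series": [{"x":0,"y":0,"z":-0.001,"roll":0},{"x":0,"y":0,"z":-0.002,"roll":0},{"x":0,"y":0,"z":-0.003,"roll":0},{"x":0,"y":0,"z":-0.004,"roll":0}]}}

```text
time_s: 6.72
tcp_pos: [0.5466, -0.067, 0.0354]
orientation: [0.039, 0.706, 0.039, -0.706]
contact_force: [-2.7, 1.1, -0.4]
finger_gap: 0.0
```

Call:
{"op": "move_arm", "data": {"series": [{"x":0,"y":0,"z":-0.0005,"roll":0},{"x":0,"y":0,"z":-0.001,"roll":0},{"x":0,"y":0,"z":-0.0015,"roll":0},{"x":0,"y":0,"z":-0.0015,"roll":0}]}}

```text
time_s: 7.22
tcp_pos: [0.5475, -0.067, 0.0351]
orientation: [-0.039, -0.706, -0.039, 0.707]
contact_force: [-5.1, -1.1, 1.2]
finger_gap: -0.001
```

Call:
{"op": "move_arm", "data": {"series": [{"x":0,"y":0,"z":-0.0005,"roll":0},{"x":0,"y":0,"z":-0.001,"roll":0},{"x":0,"y":0,"z":-0.001,"roll":0}]}}

```text
time_s: 7.6
tcp_pos: [0.5483, -0.0669, 0.0349]
orientation: [-0.039, -0.705, -0.039, 0.707]
contact_force: [-5.9, -1.7, 0.6]
finger_gap: -0.001
```

```bash
python3 look.py w3; python3 - <<'E'
from meas import *
P,im=cloud("w3")
print(np.isnan(P[...,0]).mean()); print(lid(P,im,(.608,-.06)))
Q=P.reshape(-1,3)
E
```

```text
7.6 [ 0.5483 -0.0669  0.0349] [[-0.002, 0.11, -0.994], [-0.0, -0.994, -0.11], [-1.0, 0.0, 0.002]] [-5.89 -1.71  0.62] -0.0012599018665540303
window 0.57 [0.5949 0.0469 0.0475]
jar 0.68 [ 0.6269 -0.2411  0.0008]
jar 0.6 [ 0.6038 -0.0575  0.0031]
read_key_top 0.7 [ 0.3128 -0.4288  0.0005]
0.0037797619047619047
(array([ 0.6076074 , -0.05895841]), np.float64(0.047392278938901605), np.float64(0.08281555767821668), array([ 0.58802714, -0.06475126]), np.float64(-163.5190557451433), np.float64(-175.02265671504347), 7737)
```

View pics/w3.png

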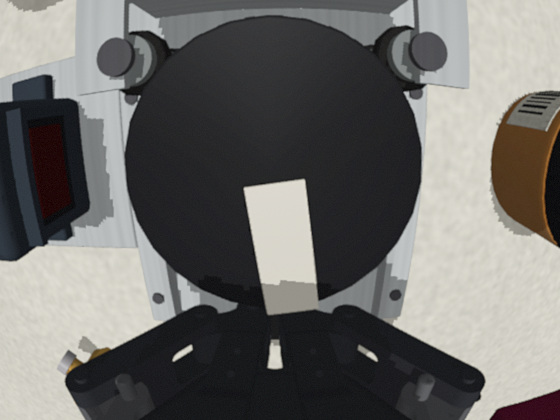

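The jar at (273,160) sits centred between the roller caps at (117,55) and (429,52), apparently on both. I'll check this with depth.

```bash
cat > home.py <<'E'
import sys
from meas import *
def cap(P,u,v,z0=None):
    z=P[v,u,2]; m=(abs(P[...,2]-z)<.003); n,l=cv2.connectedComponents(m.astype(np.uint8)); m=(l==l[v,u])
    Q=P[m]; c=(cv2.minEnclosingCircle((Q[:,:2]*1000).astype(np.float32))); return np.array(c[0])/1000,c[1],Q[:,:2].mean(0),z,m.sum()
if __name__=="__main__":
    P,im=cloud(sys.argv[1]); a=cap(P,int(sys.argv[2]),int(sys.argv[3])); b=cap(P,int(sys.argv[4]),int(sys.argv[5])); print(a,b)
    L,Rr=a[2],b[2]; e=(L-Rr); print("sep",np.linalg.norm(e)); ey=e/np.linalg.norm(e); ex=np.array([ey[1],-ey[0]]); H=(L+Rr)/2-.039*ex
    c,r,*_=lid(P,im,(.608,-.06)); d=c-H
    m=(abs(P[...,2]-.083)<.006)&(np.hypot(P[...,0]-c[0],P[...,1]-c[1])<.046)
    s=m&(im.min(-1)>110); S=P[s][:,:2]; (q,sz,an)=cv2.minAreaRect((S*1000).astype(np.float32))
    yaw=np.degrees(np.arctan2(ey[1],ey[0])); mu=S.mean(0); pa=np.degrees(np.arctan2(*(mu-c)[::-1]))
    print("home",H,"yaw+90",yaw,"jar",c,r,"err st",d@ex,d@ey,"strip rect",sz,an,"label-by-mean",pa,"todo",(pa-yaw+180)%360-180)
E
python3 home.py w3 117 55 429 52
```

```text
(array([ 0.64658307, -0.00113164]), 18.405927658081055, array([ 0.64456427, -0.00304137]), np.float64(0.086340663454919), np.int64(3667)) (array([ 0.65880603, -0.10611863]), 17.444698333740234, array([ 0.65659749, -0.10454303]), np.float64(0.08602870598309878), np.int64(4124))
sep 0.10221245429553301
home [ 0.61185209 -0.05838358] yaw+90 96.76097286606938 jar [ 0.6076074  -0.05895841] 0.047392278938901605 err st -0.004282845246244966 -7.111474036667523e-05 strip rect (81.27519989013672, 46.95322036743164) 75.87511444091797 label-by-mean -165.29225857368849 todo 97.94676856024216
```

Call:
{"op": "move_arm", "data": {"series": [{"x":0,"y":0,"z":-0.0005,"roll":0},{"x":0,"y":0,"z":-0.001,"roll":0},{"x":0,"y":0,"z":-0.001,"roll":0}]}}

```text
time_s: 8.32
tcp_pos: [0.5484, -0.0666, 0.0346]
orientation: [-0.039, -0.705, -0.039, 0.708]
contact_force: [-8.4, -0.8, 2.7]
finger_gap: 0.0
```

```bash
python3 - <<'E'
from meas import *
P,im=cloud("w3")
a,b=P[52:59,114:121].reshape(-1,3).mean(0),P[49:56,426:433].reshape(-1,3).mean(0); print(a,b,np.linalg.norm((a-b)[:2]))
e=(a-b)[:2]; ey=e/np.linalg.norm(e); ex=np.array([ey[1],-ey[0]]); print((a+b)[:2]/2-.039*ex, np.degrees(np.arctan2(*ey[::-1])))
E
```

```text
[ 0.64144118 -0.00985927  0.08673937] [ 0.65205745 -0.09942674  0.08682135] 0.0901944430221703
[ 0.60802041 -0.05923347] 96.7596263883789
```

The jar is home: more push only raises the force (8.4 N) with no motion, and home from the rollers agrees within 0.5 mm. I'll roll it clockwise by following an arc with the fingertip pressed.

Call:
{"op": "move_arm", "data": {"series": [{"x":0,"y":-0.004,"z":-0.0001,"roll":4},{"x":0,"y":-0.008,"z":-0.0006,"roll":8},{"x":0,"y":-0.012,"z":-0.0013,"roll":12},{"x":0,"y":-0.0159,"z":-0.0022,"roll":16},{"x":0,"y":-0.0197,"z":-0.0035,"roll":20}]}}

```text
time_s: 8.95
tcp_pos: [0.5495, -0.046, 0.0341]
orientation: [0.085, -0.7, 0.085, 0.704]
contact_force: [-6.2, 0.6, -0.3]
finger_gap: 0.003
```

```bash
cat > chk.py <<'E'
import sys
from meas import *
from scipy.optimize import least_squares
s,R=st(); p=np.array(s["tcp_pos"]); im,d=robot.capture("wrist"); n=sys.argv[1]; save(n,im); np.savez(n+".npz",R=R,p=p,d=d,im=im)
P,im=cloud(n); H=np.array([.608,-.0592]); ex=np.array([.993,.1177]); ey=np.array([-.1177,.993])
c,r,z,*_=lid(P,im,H)
m=(abs(P[...,2]-.083)<.006)&(np.hypot(P[...,0]-c[0],P[...,1]-c[1])<.043)&(im.min(-1)>90)
S=P[m][:,:2]; (q,sz,an)=cv2.minAreaRect((S*1000).astype(np.float32)); mu=S.mean(0)
pa=np.degrees(np.arctan2(*(mu-c)[::-1]))
t=p[:2]-H; f=np.array(s["contact_force"])
print("t",s["time_s"],"tcp st",(t@ex).round(4),(t@ey).round(4),"rho",np.linalg.norm(t).round(4),"phi",np.degrees(np.arctan2(t@ey,-t@ex)).round(1),"F norm/tan",(f@-R[:,2]).round(1),(f@-R[:,1]).round(1),"q6",s["qpos"][5])
print("jar err",((c-H)@ex*1000).round(1),((c-H)@ey*1000).round(1),"r",r.round(4),"label",pa.round(1),"todo",((pa-96.8+180)%360-180).round(1),sz,an)
E
python3 chk.py w4
```

```text
t 8.95 tcp st -0.0566 0.02 rho 0.06 phi 19.4 F norm/tan -6.1 -0.9 q6 1.5932528011758813
jar err -0.3 0.4 r 0.0474 label -164.1 todo 99.1 (42.29322814941406, 18.852375030517578) 14.523171424865723
```

It slipped: the label is still at -165°, with only about 6 N normal force. I'll press harder and continue.

Call:
{"op": "move_arm", "data": {"series": [{"x":0,"y":0,"z":-0.0006,"roll":0},{"x":0,"y":0,"z":-0.0012,"roll":0},{"x":0,"y":0,"z":-0.0012,"roll":0}]}}

```text
time_s: 9.38
tcp_pos: [0.5496, -0.0456, 0.034]
orientation: [0.085, -0.699, 0.084, 0.705]
contact_force: [-11.6, 3.1, 3.2]
finger_gap: 0.004
```

Call:
{"op": "move_arm", "data": {"series": [{"x":0,"y":-0.002,"z":0,"roll":2},{"x":0,"y":-0.004,"z":-0.0001,"roll":4}]}}

```text
time_s: 9.62
tcp_pos: [0.5507, -0.042, 0.0337]
orientation: [0.109, -0.696, 0.109, 0.701]
contact_force: [-8.4, 2.5, 0.1]
finger_gap: 0.002
```

```bash
python3 chk.py w5
```

```text
t 9.625 tcp st -0.0549 0.0238 rho 0.0598 phi 23.4 F norm/tan -8.7 -0.2 q6 1.6690145950391704
jar err -0.1 0.5 r 0.0475 label -163.8 todo 99.4 (42.285457611083984, 18.858768463134766) 14.516817092895508
```

View pics/w5.png

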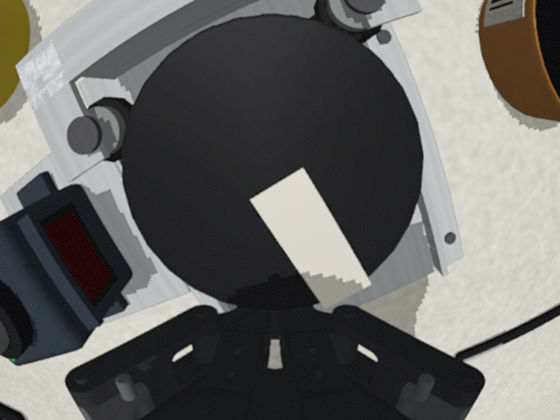

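The jar really did slip: the finger sides have little grip. I'll switch to opening the fingers to about 70 mm and cradling the front of the jar with the rubber pads' inner edges. That gives two contacts, self-centring and more normal force per push. First I'll back off, open, and go round to about -25°.

Call:
{"op": "move_arm", "data": {"series": [{"x":0,"y":0,"z":0.007,"roll":0},{"x":0,"y":0,"z":0.014,"roll":0},{"x":0.003,"y":0,"z":0.02,"roll":0},{"x":0.006,"y":0,"z":0.02,"roll":0}]}}

```text
time_s: 10.18
tcp_pos: [0.5344, -0.0369, 0.0293]
orientation: [-0.109, 0.699, -0.109, -0.698]
contact_force: [-0.6, -0.5, -0.3]
finger_gap: -0.0
```

Call:
{"op": "move_arm", "data": {"series": [{"x":0,"y":0.013,"z":-0.001,"roll":-9.8},{"x":0,"y":0.0256,"z":-0.0044,"roll":-19.6},{"x":0,"y":0.0374,"z":-0.0098,"roll":-29.4},{"x":0,"y":0.0482,"z":-0.0172,"roll":-39.2},{"x":0,"y":0.0575,"z":-0.0262,"roll":-49}], "claw": -0.65}}

```text
time_s: 10.8
tcp_pos: [0.5423, -0.1003, 0.0292]
orientation: [0.193, 0.68, 0.193, -0.68]
contact_force: [-0.2, -1.1, -0.6]
finger_gap: 0.826
```

```bash
python3 chk.py w6
```

```text
t 10.8 tcp st -0.0701 -0.0331 rho 0.0775 phi -25.3 F norm/tan -0.8 -0.9 q6 0.7009992419608897
jar err -2.5 -1.3 r 0.0448 label -168.6 todo 94.6 (44.20895004272461, 18.86573600769043) 14.423330307006836
```

View pics/w6.png

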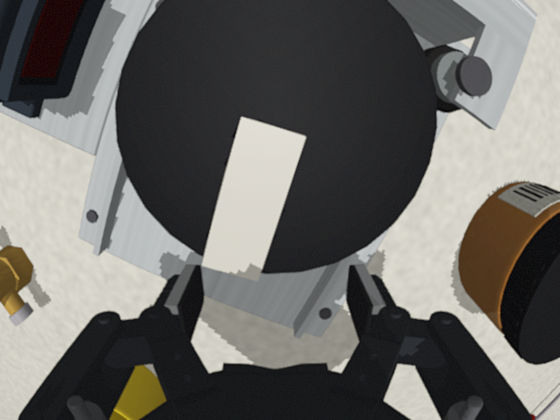

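The pads now stand either side, at (185,290) and (370,290), clear of the jar. Advancing.

Call:
{"op": "move_arm", "data": {"series": [{"x":0,"y":0,"z":-0.008,"roll":0},{"x":0,"y":0,"z":-0.016,"roll":0},{"x":0,"y":0,"z":-0.022,"roll":0},{"x":0,"y":0,"z":-0.025,"roll":0},{"x":0,"y":0,"z":-0.028,"roll":0}]}}

```text
time_s: 11.48
tcp_pos: [0.566, -0.0848, 0.0292]
orientation: [-0.191, -0.681, -0.191, 0.681]
contact_force: [0.5, 0.9, -0.5]
finger_gap: 0.825
```

Call:
{"op": "move_arm", "data": {"series": [{"x":0,"y":0,"z":-0.001,"roll":0},{"x":0,"y":0,"z":-0.002,"roll":0},{"x":0,"y":0,"z":-0.003,"roll":0},{"x":0,"y":0,"z":-0.003,"roll":0}]}}

```text
time_s: 11.98
tcp_pos: [0.5685, -0.0837, 0.0293]
orientation: [0.191, 0.681, 0.191, -0.681]
contact_force: [-0.1, -0.4, -1.1]
finger_gap: 0.822
```

Call:
{"op": "move_arm", "data": {"series": [{"x":0,"y":0,"z":-0.001,"roll":0},{"x":0,"y":0,"z":-0.002,"roll":0},{"x":0,"y":0,"z":-0.003,"roll":0},{"x":0,"y":0,"z":-0.003,"roll":0}]}}

```text
time_s: 12.48
tcp_pos: [0.5712, -0.0823, 0.0294]
orientation: [0.191, 0.681, 0.191, -0.681]
contact_force: [-1.1, -1.9, 0.3]
finger_gap: 0.824
```

Call:
{"op": "move_arm", "data": {"series": [{"x":0,"y":0,"z":-0.001,"roll":0},{"x":0,"y":0,"z":-0.002,"roll":0},{"x":0,"y":0,"z":-0.002,"roll":0}]}}

```text
time_s: 12.85
tcp_pos: [0.5719, -0.0821, 0.0293]
orientation: [-0.191, -0.68, -0.19, 0.682]
contact_force: [-4.4, -5.8, 3.1]
finger_gap: 0.826
```

```bash
python3 chk.py w7
```

```text
t 12.85 tcp st -0.0386 -0.0185 rho 0.0427 phi -25.6 F norm/tan -6.8 -2.7 q6 0.7552966469999187
jar err 0.2 0.1 r 0.0477 label -166.0 todo 97.2 (41.88357925415039, 18.832107543945312) 14.887621879577637
```

Call:
{"op": "move_arm", "data": {"series": [{"x":0,"y":-0.0029,"z":-0.0001,"roll":4},{"x":0,"y":-0.0057,"z":-0.0004,"roll":8},{"x":0,"y":-0.0085,"z":-0.0009,"roll":12}]}}

```text
time_s: 13.28
tcp_pos: [0.568, -0.0739, 0.0292]
orientation: [-0.118, -0.696, -0.118, 0.698]
contact_force: [-4.5, -3.9, 1.9]
finger_gap: 0.82
```

```bash
python3 chk.py w8
```

```text
t 13.275 tcp st -0.0414 -0.0099 rho 0.0426 phi -13.4 F norm/tan -5.5 -2.2 q6 0.9780064190237916
jar err 0.3 0.2 r 0.0477 label -174.0 todo 89.2 (41.82742691040039, 18.83341407775879) 6.605444431304932
```

The jar rolls now: 8° with little slip, and it stays home. Continuing with slightly more press.

Call:
{"op": "move_arm", "data": {"series": [{"x":0,"y":-0.0029,"z":-0.0005,"roll":4},{"x":0,"y":-0.0057,"z":-0.0008,"roll":8},{"x":0,"y":-0.0085,"z":-0.0013,"roll":12},{"x":0,"y":-0.0113,"z":-0.002,"roll":16},{"x":0,"y":-0.014,"z":-0.0029,"roll":20}]}}

```text
time_s: 13.95
tcp_pos: [0.5655, -0.059, 0.0288]
orientation: [0.005, -0.706, 0.005, 0.709]
contact_force: [-6.0, -0.5, 3.2]
finger_gap: 0.823
```

Call:
{"op": "move_arm", "data": {"series": [{"x":0,"y":-0.0029,"z":-0.0003,"roll":4},{"x":0,"y":-0.0057,"z":-0.0006,"roll":8},{"x":0,"y":-0.0085,"z":-0.0011,"roll":12},{"x":0,"y":-0.0113,"z":-0.0018,"roll":16},{"x":0,"y":-0.014,"z":-0.0027,"roll":20}]}}

```text
time_s: 14.58
tcp_pos: [0.5682, -0.0442, 0.0287]
orientation: [0.128, -0.694, 0.127, 0.697]
contact_force: [-7.1, 1.4, 3.4]
finger_gap: 0.826
```

```bash
python3 chk.py w9
```

```text
t 14.575 tcp st -0.0377 0.0196 rho 0.0425 phi 27.4 F norm/tan -7.2 -1.2 q6 1.7248074525825174
jar err 0.4 0.5 r 0.0476 label -173.2 todo 90.0 (41.72390365600586, 19.041128158569336) 6.565389156341553
```

That stroke slipped too, and a steady upward Fz shows part of the grip is spent vertically, probably with contact high on the fingers. I'll test the very fingertips: closed, raised so only the last ~12 mm touch the glass, and pressed harder.

Call:
{"op": "move_arm", "data": {"series": [{"x":0,"y":0,"z":0.012,"roll":0},{"x":0,"y":0,"z":0.025,"roll":0},{"x":-0.01,"y":0,"z":0.04,"roll":0},{"x":-0.021,"y":0,"z":0.04,"roll":0}]}}

```text
time_s: 15.12
tcp_pos: [0.5312, -0.0304, 0.0501]
orientation: [0.127, -0.695, 0.127, 0.696]
contact_force: [0.4, -0.2, 0.2]
finger_gap: 0.826
```

Call:
{"op": "move_arm", "data": {"series": [{"x":0,"y":0.0122,"z":-0.0009,"roll":-8.75},{"x":0,"y":0.0241,"z":-0.0037,"roll":-17.5},{"x":0,"y":0.0354,"z":-0.0083,"roll":-26.25},{"x":0,"y":0.0459,"z":-0.0145,"roll":-35},{"x":0,"y":0.0459,"z":-0.0145,"roll":-35}], "claw": 1}}

```text
time_s: 15.75
tcp_pos: [0.5307, -0.0798, 0.0511]
orientation: [0.087, 0.702, 0.087, -0.701]
contact_force: [-0.5, -0.1, 0.5]
finger_gap: -0.001
```

Call:
{"op": "move_arm", "data": {"series": [{"x":0,"y":0,"z":-0.006,"roll":0},{"x":0,"y":0,"z":-0.011,"roll":0},{"x":0,"y":0,"z":-0.015,"roll":0},{"x":0,"y":0,"z":-0.017,"roll":0},{"x":0,"y":0,"z":-0.017,"roll":0}]}}

```text
time_s: 16.38
tcp_pos: [0.5466, -0.0747, 0.0502]
orientation: [-0.088, -0.702, -0.088, 0.702]
contact_force: [0.1, -0.2, -0.3]
finger_gap: -0.0
```

```bash
python3 chk.py w10
```

```text
t 16.375 tcp st -0.0628 -0.0082 rho 0.0634 phi -7.4 F norm/tan 0.0 -0.2 q6 1.0500327932350988
jar err 0.9 0.3 r 0.0468 label -173.9 todo 89.3 (40.842288970947266, 18.896198272705078) 6.010702610015869
```

Call:
{"op": "move_arm", "data": {"series": [{"x":0,"y":0,"z":-0.0015,"roll":0},{"x":0,"y":0,"z":-0.003,"roll":0},{"x":0,"y":0,"z":-0.004,"roll":0},{"x":0,"y":0,"z":-0.005,"roll":0},{"x":0,"y":0,"z":-0.005,"roll":0}]}}

```text
time_s: 17.05
tcp_pos: [0.5514, -0.0737, 0.0503]
orientation: [0.088, 0.702, 0.088, -0.702]
contact_force: [0.7, -0.5, -0.0]
finger_gap: -0.001
```

Call:
{"op": "move_arm", "data": {"series": [{"x":0,"y":0,"z":-0.0005,"roll":0},{"x":0,"y":0,"z":-0.001,"roll":0},{"x":0,"y":0,"z":-0.001,"roll":0}]}}

```text
time_s: 17.42
tcp_pos: [0.5517, -0.0735, 0.0502]
orientation: [-0.088, -0.701, -0.088, 0.702]
contact_force: [-4.2, -2.0, 2.9]
finger_gap: -0.001
```

Call:
{"op": "move_arm", "data": {"series": [{"x":0,"y":0,"z":-0.0008,"roll":0},{"x":0,"y":0,"z":-0.0015,"roll":0},{"x":0,"y":0,"z":-0.0015,"roll":0}]}}

```text
time_s: 17.8
tcp_pos: [0.5517, -0.0735, 0.0499]
orientation: [-0.088, -0.7, -0.088, 0.704]
contact_force: [-9.5, -2.4, 6.2]
finger_gap: 0.002
```

Call:
{"op": "move_arm", "data": {"series": [{"x":0,"y":-0.002,"z":-0.0002,"roll":2},{"x":0,"y":-0.0039,"z":-0.0003,"roll":4},{"x":0,"y":-0.0059,"z":-0.0005,"roll":6},{"x":0,"y":-0.0078,"z":-0.0007,"roll":8}]}}

```text
time_s: 18.3
tcp_pos: [0.5506, -0.0664, 0.0497]
orientation: [-0.039, -0.704, -0.038, 0.708]
contact_force: [-7.5, -6.0, 3.4]
finger_gap: -0.005
```

```bash
python3 chk.py w11
```

```text
t 18.3 tcp st -0.0579 -0.0004 rho 0.0579 phi -0.4 F norm/tan -8.1 -5.2 q6 1.2105369184111252
jar err 0.6 0.4 r 0.0472 label 179.9 todo 83.1 (41.41706466674805, 18.898082733154297) 0.18391120433807373
```

Now it grips: 5 N tangential, and the label followed 6 of 8°, so only the fingertips have grip. Continuing the stroke.

Call:
{"op": "move_arm", "data": {"series": [{"x":0,"y":-0.0039,"z":-0.0001,"roll":4},{"x":0,"y":-0.0077,"z":-0.0005,"roll":8},{"x":0,"y":-0.0115,"z":-0.0012,"roll":12},{"x":0,"y":-0.0153,"z":-0.0022,"roll":16},{"x":0,"y":-0.019,"z":-0.0034,"roll":20}]}}

```text
time_s: 18.98
tcp_pos: [0.5516, -0.0459, 0.0488]
orientation: [0.085, -0.7, 0.085, 0.704]
contact_force: [-6.1, -1.8, 0.4]
finger_gap: -0.001
```

```bash
python3 chk.py w12
```

```text
t 18.975 tcp st -0.0544 0.0198 rho 0.0579 phi 20.0 F norm/tan -5.5 -3.2 q6 1.5953547860467228
jar err 0.4 0.5 r 0.0472 label 176.8 todo 80.0 (18.82074546813965, 41.5541877746582) 86.74395751953125
```

Normal force fell to 5.5 N and it slipped. I'll re-press to about 10 N and feed in along the arc.

Call:
{"op": "move_arm", "data": {"series": [{"x":0,"y":0,"z":-0.0008,"roll":0},{"x":0,"y":0,"z":-0.0015,"roll":0}]}}

```text
time_s: 19.27
tcp_pos: [0.5518, -0.0456, 0.0488]
orientation: [0.084, -0.699, 0.084, 0.705]
contact_force: [-12.9, 0.4, 6.2]
finger_gap: 0.002
```

Call:
{"op": "move_arm", "data": {"series": [{"x":0,"y":-0.0039,"z":-0.0003,"roll":4},{"x":0,"y":-0.0077,"z":-0.0008,"roll":8},{"x":0,"y":-0.0115,"z":-0.0016,"roll":12}]}}

```text
time_s: 19.65
tcp_pos: [0.5557, -0.0349, 0.0488]
orientation: [0.158, -0.686, 0.158, 0.693]
contact_force: [-13.3, 1.9, 5.6]
finger_gap: 0.001
```

```bash
python3 chk.py w13
```

```text
t 19.65 tcp st -0.0491 0.0302 rho 0.0577 phi 31.6 F norm/tan -12.8 -4.1 q6 1.825451045078552
jar err 0.9 0.4 r 0.0471 label 165.9 todo 69.1 (18.868452072143555, 41.50952911376953) 75.66213989257812
```

Good: 11 of 12° followed. The force is a bit high at 12.8 N, so I'll ease slightly and continue.

Call:
{"op": "move_arm", "data": {"series": [{"x":0,"y":-0.0039,"z":0.0003,"roll":4},{"x":0,"y":-0.0077,"z":-0.0002,"roll":8},{"x":0,"y":-0.0115,"z":-0.001,"roll":12},{"x":0,"y":-0.0153,"z":-0.002,"roll":16}]}}

```text
time_s: 20.2
tcp_pos: [0.5644, -0.0212, 0.0486]
orientation: [0.252, -0.657, 0.253, 0.664]
contact_force: [-10.6, 3.2, 4.7]
finger_gap: -0.002
```

```bash
python3 chk.py w14
```

```text
t 20.2 tcp st -0.0388 0.0428 rho 0.0578 phi 47.8 F norm/tan -10.1 -4.7 q6 2.130121696725768
jar err 1.0 0.5 r 0.0471 label 150.6 todo 53.8 (18.876781463623047, 41.38011169433594) 59.7923583984375
```

Very good: 16 of 16°, with about 53° left. I'll back off, swing back to φ≈0 and re-press.

Call:
{"op": "move_arm", "data": {"series": [{"x":0,"y":0,"z":0.007,"roll":0},{"x":-0.0015,"y":0,"z":0.015,"roll":0},{"x":-0.0015,"y":0,"z":0.015,"roll":0}]}}

```text
time_s: 20.62
tcp_pos: [0.5569, -0.0124, 0.0522]
orientation: [-0.252, 0.661, -0.251, -0.66]
contact_force: [-0.6, -0.4, -0.4]
finger_gap: 0.004
```

Call:
{"op": "move_arm", "data": {"series": [{"x":0,"y":0.0118,"z":-0.001,"roll":-9.7},{"x":0,"y":0.0233,"z":-0.004,"roll":-19.4},{"x":0,"y":0.034,"z":-0.0088,"roll":-29.1},{"x":0,"y":0.0439,"z":-0.0155,"roll":-38.8},{"x":0,"y":0.0524,"z":-0.0236,"roll":-48.5}]}}

```text
time_s: 21.25
tcp_pos: [0.5399, -0.0681, 0.0522]
orientation: [0.044, 0.706, 0.044, -0.705]
contact_force: [0.3, 0.2, 0.3]
finger_gap: -0.002
```

Call:
{"op": "move_arm", "data": {"series": [{"x":0,"y":0,"z":-0.004,"roll":0},{"x":0,"y":0,"z":-0.008,"roll":0},{"x":0,"y":0,"z":-0.011,"roll":0},{"x":0,"y":0,"z":-0.012,"roll":0},{"x":0,"y":0,"z":-0.012,"roll":0}]}}

```text
time_s: 21.88
tcp_pos: [0.5503, -0.0659, 0.0514]
orientation: [-0.042, -0.705, -0.042, 0.707]
contact_force: [-4.4, -0.8, 3.3]
finger_gap: 0.002
```

```bash
python3 chk.py w15
```

```text
t 21.875 tcp st -0.0581 0.0001 rho 0.0581 phi 0.1 F norm/tan -4.5 -0.3 q6 1.199346188457325
jar err -0.0 0.3 r 0.0473 label 148.0 todo 51.2 (18.943849563598633, 41.73188018798828) 59.68777084350586
```

Call:
{"op": "move_arm", "data": {"series": [{"x":0,"y":0,"z":-0.0008,"roll":0},{"x":0,"y":0,"z":-0.0017,"roll":0}]}}

```text
time_s: 22.18
tcp_pos: [0.5504, -0.0658, 0.0511]
orientation: [-0.042, -0.703, -0.042, 0.709]
contact_force: [-11.5, -2.1, 6.7]
finger_gap: 0.003
```

Call:
{"op": "move_arm", "data": {"series": [{"x":0,"y":-0.0039,"z":-0.0003,"roll":4},{"x":0,"y":-0.0077,"z":-0.0008,"roll":8},{"x":0,"y":-0.0115,"z":-0.0017,"roll":12}]}}

```text
time_s: 22.55
tcp_pos: [0.5504, -0.0546, 0.0506]
orientation: [0.032, -0.703, 0.033, 0.709]
contact_force: [-11.1, -3.1, 4.0]
finger_gap: 0.003
```

```bash
python3 chk.py w16
```

```text
t 22.55 tcp st -0.0567 0.0113 rho 0.0578 phi 11.3 F norm/tan -10.8 -4.1 q6 1.433137369245082
jar err 0.5 0.7 r 0.0472 label 138.9 todo 42.1 (19.010480880737305, 41.57536315917969) 49.910892486572266
```

Call:
{"op": "move_arm", "data": {"series": [{"x":0,"y":-0.0039,"z":-0.0002,"roll":4},{"x":0,"y":-0.0077,"z":-0.0008,"roll":8},{"x":0,"y":-0.0115,"z":-0.0015,"roll":12}]}}

```text
time_s: 22.98
tcp_pos: [0.5527, -0.0427, 0.0504]
orientation: [0.106, -0.696, 0.107, 0.702]
contact_force: [-11.0, -2.6, 4.2]
finger_gap: 0.004
```

Call:
{"op": "move_arm", "data": {"series": [{"x":0,"y":-0.0039,"z":-0.0001,"roll":4},{"x":0,"y":-0.0077,"z":-0.0006,"roll":8},{"x":0,"y":-0.0115,"z":-0.0013,"roll":12}]}}

```text
time_s: 23.35
tcp_pos: [0.5573, -0.0315, 0.0503]
orientation: [0.179, -0.681, 0.179, 0.687]
contact_force: [-10.3, 0.6, 4.5]
finger_gap: 0.001
```

```bash
python3 chk.py w17
```

```text
t 23.35 tcp st -0.0471 0.0335 rho 0.0578 phi 35.4 F norm/tan -9.3 -4.5 q6 1.8934388989215685
jar err 0.5 0.9 r 0.0473 label 115.4 todo 18.6 (18.94179344177246, 41.874595642089844) 27.006587982177734
```

Call:
{"op": "move_arm", "data": {"series": [{"x":0,"y":-0.0039,"z":-0.0002,"roll":4},{"x":0,"y":-0.0077,"z":-0.0006,"roll":8},{"x":0,"y":-0.0115,"z":-0.0013,"roll":12},{"x":0,"y":-0.0153,"z":-0.0023,"roll":16},{"x":0,"y":-0.0188,"z":-0.0034,"roll":19.8}]}}

```text
time_s: 24.02
tcp_pos: [0.5694, -0.0161, 0.0495]
orientation: [0.293, -0.64, 0.294, 0.646]
contact_force: [-6.6, 2.9, -1.2]
finger_gap: -0.001
```

```bash
python3 chk.py w18
```

```text
t 24.025 tcp st -0.0332 0.0474 rho 0.0579 phi 55.0 F norm/tan -6.5 -3.1 q6 2.2684698832583066
jar err 0.9 0.8 r 0.0472 label 115.0 todo 18.2 (18.86879539489746, 41.71296310424805) 25.424617767333984
```

View pics/w18.png

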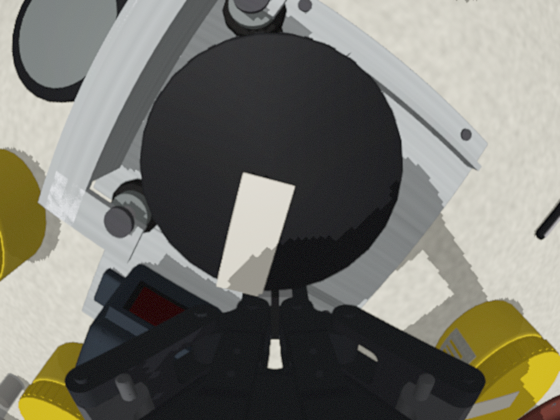

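It slipped near the end because the normal force fell to 6.5 N. The strip still needs about 18°, so I'll make one more short stroke from φ≈15°.

Call:
{"op": "move_arm", "data": {"series": [{"x":0,"y":0,"z":0.007,"roll":0},{"x":-0.001,"y":0,"z":0.015,"roll":0},{"x":-0.001,"y":0,"z":0.015,"roll":0}]}}

```text
time_s: 24.45
tcp_pos: [0.5631, -0.0058, 0.0533]
orientation: [-0.293, 0.644, -0.293, -0.643]
contact_force: [0.6, 0.1, 0.1]
finger_gap: -0.0
```

Call:
{"op": "move_arm", "data": {"series": [{"x":0,"y":0.0121,"z":-0.0011,"roll":-10},{"x":0,"y":0.0238,"z":-0.0042,"roll":-20},{"x":0,"y":0.0348,"z":-0.0093,"roll":-30},{"x":0,"y":0.0447,"z":-0.0163,"roll":-40},{"x":0,"y":0.0447,"z":-0.0163,"roll":-40}]}}

```text
time_s: 25.08
tcp_pos: [0.5402, -0.0486, 0.0533]
orientation: [-0.057, 0.705, -0.057, -0.704]
contact_force: [0.1, 0.6, 0.8]
finger_gap: -0.0
```

Call:
{"op": "move_arm", "data": {"series": [{"x":0,"y":0,"z":-0.004,"roll":0},{"x":0,"y":0,"z":-0.008,"roll":0},{"x":0,"y":0,"z":-0.011,"roll":0},{"x":0,"y":0,"z":-0.013,"roll":0},{"x":0,"y":0,"z":-0.013,"roll":0}]}}

```text
time_s: 25.7
tcp_pos: [0.5509, -0.0494, 0.0522]
orientation: [0.056, -0.703, 0.055, 0.707]
contact_force: [-6.9, 1.2, 4.0]
finger_gap: -0.0
```

```bash
python3 chk.py w19
```

```text
t 25.7 tcp st -0.0556 0.0165 rho 0.0579 phi 16.5 F norm/tan -7.0 0.1 q6 1.503908310968748
jar err -0.2 0.7 r 0.0476 label 112.6 todo 15.8 (19.155580520629883, 41.85387420654297) 25.763071060180664
```

Call:
{"op": "move_arm", "data": {"series": [{"x":0,"y":0,"z":-0.0005,"roll":0},{"x":0,"y":0,"z":-0.001,"roll":0}]}}

```text
time_s: 26.0
tcp_pos: [0.5509, -0.0494, 0.0521]
orientation: [0.056, -0.702, 0.055, 0.708]
contact_force: [-11.1, 1.8, 5.9]
finger_gap: -0.002
```

Call:
{"op": "move_arm", "data": {"series": [{"x":0,"y":-0.0039,"z":-0.0003,"roll":4},{"x":0,"y":-0.0077,"z":-0.0008,"roll":8},{"x":0,"y":-0.0115,"z":-0.0016,"roll":12},{"x":0,"y":-0.0153,"z":-0.0027,"roll":16}]}}

```text
time_s: 26.5
tcp_pos: [0.5554, -0.035, 0.0507]
orientation: [0.153, -0.687, 0.154, 0.693]
contact_force: [-7.4, -0.5, -0.2]
finger_gap: -0.001
```

```bash
python3 chk.py w20
```

```text
t 26.5 tcp st -0.0493 0.0302 rho 0.0579 phi 31.5 F norm/tan -6.5 -3.6 q6 1.813759187026553
jar err 0.6 0.8 r 0.0472 label 108.2 todo 11.4 (19.0831241607666, 41.47997283935547) 19.88969612121582
```

Call:
{"op": "move_arm", "data": {"series": [{"x":0,"y":0,"z":-0.0007,"roll":0},{"x":0,"y":0,"z":-0.0014,"roll":0}]}}

```text
time_s: 26.8
tcp_pos: [0.5557, -0.0347, 0.0507]
orientation: [0.153, -0.686, 0.153, 0.695]
contact_force: [-14.2, 3.4, 5.9]
finger_gap: -0.004
```

Call:
{"op": "move_arm", "data": {"series": [{"x":0,"y":-0.0039,"z":-0.0003,"roll":4},{"x":0,"y":-0.0077,"z":-0.0008,"roll":8},{"x":0,"y":-0.0115,"z":-0.0016,"roll":12}]}}

```text
time_s: 27.18
tcp_pos: [0.5617, -0.0247, 0.0507]
orientation: [0.225, -0.666, 0.226, 0.675]
contact_force: [-13.3, 4.0, 4.4]
finger_gap: 0.001
```

```bash
python3 chk.py w21
```

```text
t 27.175 tcp st -0.0419 0.0397 rho 0.0577 phi 43.5 F norm/tan -13.1 -4.9 q6 2.0418789751378257
jar err 0.9 0.9 r 0.0474 label 97.0 todo 0.2 (19.003198623657227, 41.580509185791016) 8.43282413482666
```

Label is at about 98°, against a target of 96.8°. I'll release gently, rise and look.

Call:
{"op": "move_arm", "data": {"series": [{"x":0,"y":0,"z":0.003,"roll":0},{"x":0,"y":0,"z":0.01,"roll":0},{"x":-0.01,"y":0,"z":0.02,"roll":0},{"x":-0.06,"y":0,"z":0.025,"roll":0},{"x":-0.12,"y":0,"z":0.025,"roll":0}]}}

```text
time_s: 27.85
tcp_pos: [0.5451, -0.0106, 0.1736]
orientation: [0.224, -0.67, 0.224, 0.671]
contact_force: [1.6, -0.4, -0.2]
finger_gap: 0.0
```

Call:
{"op": "move_arm", "data": {"series": [{"x":-0.05,"y":0,"z":0.01,"roll":-10},{"x":-0.08,"y":0,"z":0.02,"roll":-20},{"x":-0.08,"y":0,"z":0.02,"roll":-20}]}}

```text
time_s: 28.22
tcp_pos: [0.5318, 0.001, 0.2576]
orientation: [-0.105, 0.702, -0.105, -0.696]
contact_force: [0.1, -1.0, -0.4]
finger_gap: 0.001
```

```bash
python3 chk.py w22; python3 look.py w23 | head -1; python3 - <<'E'
from meas import *
P,im=cloud("w22"); Q=P.reshape(-1,3)
m=(Q[:,2]>.0995)&(Q[:,2]<.115)&(np.hypot(Q[:,0]-.591,Q[:,1]-.085)<.03); print(m.sum(),Q[m].mean(0),(Q[m].min(0)+Q[m].max(0))/2)
E
```

```text
t 28.225 tcp st -0.0685 0.0688 rho 0.0971 phi 45.1 F norm/tan 0.4 -0.9 q6 1.729845991046357
jar err 1.1 0.2 r 0.0467 label 98.1 todo 1.3 (19.8820858001709, 41.47251892089844) 7.553283214569092
28.275 [0.5309 0.001  0.2547] [[0.004, -0.294, -0.956], [-0.001, -0.956, 0.294], [-1.0, -0.001, -0.004]] [ 0.57 -0.31 -0.87] 0.004307844431177007
613 [0.59074579 0.08434596 0.10419615] [0.59089926 0.08487102 0.10309593]
```

View pics/w22.png

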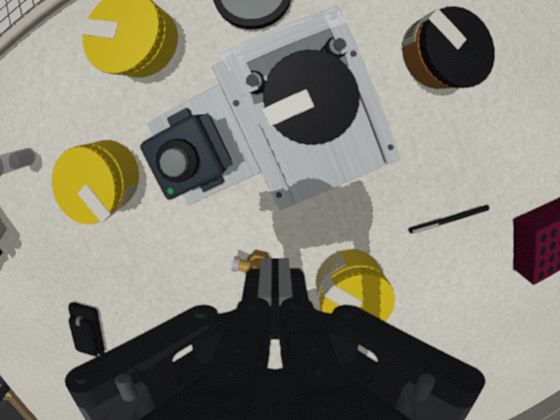

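The strip points straight at the reader window and the jar is home. Next: over the key.

Call:
{"op": "move_arm", "data": {"series": [{"x":0,"y":-0.049,"z":-0.016,"roll":0},{"x":0,"y":-0.0975,"z":-0.0325,"roll":0},{"x":0.05,"y":-0.0975,"z":-0.0325,"roll":0},{"x":0.1,"y":-0.0975,"z":-0.0325,"roll":0},{"x":0.125,"y":-0.0975,"z":-0.0325,"roll":0}]}}

```text
time_s: 29.25
tcp_pos: [0.5877, 0.0847, 0.1231]
orientation: [0.104, -0.697, 0.105, 0.702]
contact_force: [0.1, 0.1, 0.2]
finger_gap: 0.002
```

Call:
{"op": "move_arm", "data": {"series": [{"x":0.008,"y":0,"z":0,"roll":0},{"x":0.016,"y":0,"z":0,"roll":0},{"x":0.022,"y":0,"z":0,"roll":0},{"x":0.022,"y":0,"z":0,"roll":0}]}}

```text
time_s: 29.75
tcp_pos: [0.5905, 0.0845, 0.1065]
orientation: [-0.105, 0.7, -0.104, -0.699]
contact_force: [0.3, 0.7, 0.4]
finger_gap: 0.003
```

Call:
{"op": "move_arm", "data": {"series": [{"x":0.002,"y":0,"z":0,"roll":0},{"x":0.004,"y":0,"z":0,"roll":0},{"x":0.006,"y":0,"z":0,"roll":0},{"x":0.007,"y":0,"z":0,"roll":0},{"x":0.007,"y":0,"z":0,"roll":0}]}}

```text
time_s: 30.38
tcp_pos: [0.5907, 0.0846, 0.1]
orientation: [-0.104, 0.7, -0.104, -0.699]
contact_force: [-0.8, -1.6, 6.7]
finger_gap: -0.001
```

Call:
{"op": "move_arm", "data": {"series": [{"x":0.001,"y":0,"z":0,"roll":0},{"x":0.002,"y":0,"z":0,"roll":0},{"x":0.002,"y":0,"z":0,"roll":0}]}}

```text
time_s: 30.75
tcp_pos: [0.5908, 0.0846, 0.0999]
orientation: [-0.104, 0.7, -0.104, -0.699]
contact_force: [-6.0, -0.7, 15.2]
finger_gap: -0.001
```

The key bottomed (15 N, no further travel). Releasing and checking.

Call:
{"op": "move_arm", "data": {"series": [{"x":-0.005,"y":0,"z":0,"roll":0},{"x":-0.015,"y":0,"z":0,"roll":0},{"x":-0.05,"y":0,"z":0,"roll":0},{"x":-0.1,"y":0.02,"z":0.02,"roll":0},{"x":-0.16,"y":0.04,"z":0.03,"roll":0}]}}

```text
time_s: 31.38
tcp_pos: [0.5479, 0.0554, 0.2547]
orientation: [0.104, -0.698, 0.104, 0.701]
contact_force: [1.1, -0.1, 0.5]
finger_gap: 0.005
```

Call:
{"op": "move_arm", "data": {"series": [{"x":0,"y":0.04,"z":0.03,"roll":0},{"x":0,"y":0.04,"z":0.03,"roll":0},{"x":0,"y":0.04,"z":0.03,"roll":0}]}}

```text
time_s: 31.75
tcp_pos: [0.5093, 0.0261, 0.2547]
orientation: [0.105, -0.699, 0.104, 0.7]
contact_force: [0.4, 0.6, 0.2]
finger_gap: 0.002
```

```bash
python3 chk.py w24; python3 - <<'E'
from meas import *
P,im=cloud("w24"); Q=P.reshape(-1,3)
m=(Q[:,2]>.0995)&(Q[:,2]<.115)&(np.hypot(Q[:,0]-.591,Q[:,1]-.085)<.03); print(m.sum(),np.median(Q[m],0))
L=[]
robot.capture("top")
for l in ["valve","pen","jar2","spare_lid"]:
    print(l,[w("top",r["centre"]).round(3).tolist() for r in robot.mark_of(l,"top")[:2]])
E
```

```text
t 31.75 tcp st -0.088 0.0963 rho 0.1305 phi 47.6 F norm/tan 0.2 0.7 q6 1.7724197365977927
jar err 0.8 0.3 r 0.0465 label 97.5 todo 0.7 (19.484424591064453, 41.800113677978516) 8.246749877929688
681 [0.59014573 0.08440986 0.10441324]
valve [[0.418, 0.058, 0.001]]
pen [[0.397, -0.221, -0.003]]
jar2 [[0.627, -0.242, -0.001], [0.602, 0.22, 0.007]]
spare_lid [[0.753, -0.037, -0.001]]
```

View pics/w24.png

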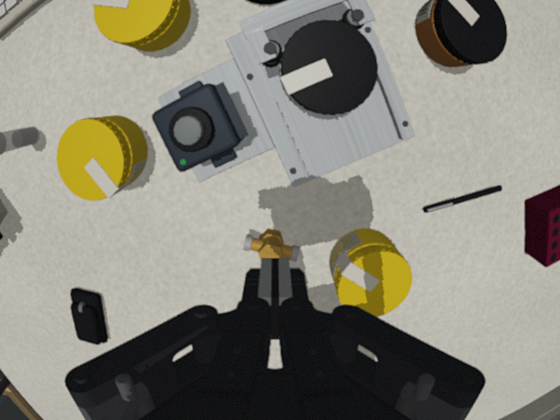

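The jar is home at (330,68) with its strip aimed at the reader at (200,130). The key is back up at z 0.104 m, and the nearby bystanders are where they were. Handing in.

```bash
python3 -c "
from plant import robot
print(robot.finish_job())"
```

```text
the job is handed in; nothing more can be done
None
```

The job is handed in: the jar is home against both rollers, its label faces the reader's window, and the read key was pressed and let go.

**What I did:** I pushed the jar back until more push only raised the force. I then rolled it about 97° clockwise in several strokes with the closed fingertips pressed on its side. Finally I pressed the key until it bottomed and released it, finishing at about 32 s.

**Last checks:**
- **Home position:** the jar was within about 1 mm of the estimated home axis, with a calibration doubt of 1–2 mm.
- **Label:** it was within about 1.5° of the window direction; two estimates gave 0.7° and 1.4°.
- **Read key:** it stopped at about 6 mm of travel with 15 N on it. Afterwards it was back at its starting height.
- **Bystanders:** the valve, pen, second jar and spare lid had not moved measurably. I did not re-measure the rack, vial, mouse and screwdriver, but the arm did not work near them after the start.

**What did not go smoothly:**
- **Slipping strokes:** the early strokes slipped, because the finger sides above the tip and the open-finger cradle have little grip. Two later fingertip strokes also slipped in part when the force dropped.
- **Force limit:** in the last stroke the wrist force briefly read about 15.7 N including the vertical part, close to the 16 N limit. The readings taken at the end of each move stayed below it, but peaks between readings were not seen.

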